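# Sign off the tag and pull the cuvette cassette

### The job

The measurement is finished: lift the red tag up and off its hook, put it bottom edge first into the white tag box and let go of it there, and only then unload the sample dock. Pinch the cassette's two orange side catches together with the fingers, lift the cassette upright out of the dock until there are at least 3 cm of free air between its underside and the top of the dock, and finish while still holding it there, steady, by the two pinched catches. Leave the canisters, jar, wash bottle, mouse and screwdriver where they stand.

Things in the scene. Friction and masses are not known exactly. Their poses are not given: they have to be found in the camera images.
- tag: Red plate, white stripe low down; 8 mm thick (x), 44 wide (y), 110 tall (z), 60 g. Origin: centre of its bottom edge. A window 22 wide, 48 to 82 mm up, hangs by its top edge on the stand's bar; solid tab above it (82 to 110 mm). Bottom edge 68 mm above the table at first, thickness along the bar within 0.06 rad. Take the tab from above, across its width (bar between the fingers) or thickness.
- tag_top (a point): Middle of the tag's top edge, 110 mm above the tag's origin (178 mm above the table as it hangs).
- hook_stand: Fixed steel stand; origin under the centre of its 100 x 70 x 12 mm base. Post (10 mm) at its x = +35 mm, 152 high. Round bar, 8 mm, top at 150 mm, runs from it along the stand's -x to x = -35, where its end turns up to 162 mm. The tag hangs at x = -16 to -4; to come off it rises 12 to 26 mm (20 is best), then goes at least 45 mm along the stand's -x.
- tag_box: White open box fixed to the table, 104 x 104 mm outside, 75 tall, walls and floor 4 mm; origin under its centre, axes along its sides. The tag stands or leans in it and sticks out at the top.
- dock: Fixed sample dock: blue base 110 (x) x 96 (y) x 12 mm, on it an aluminium pocket 79 x 63 outside, 59 x 43 inside, floor at 12 mm, top at 55 mm; short dark tubes at its x ends. Origin under its centre. Its +y and -y walls have a window under a 10 mm lip; the cassette's catch noses lock under these lips.
- cassette: Dark cuvette cassette in the dock, axes as the dock's; 56 (x) x 40 (y), above 50 mm 56 x 30, 92 tall, four clear cuvettes on top to 105 mm; 250 g. Origin: centre of its underside, 12 mm above the table when seated; out of the pocket after 43 mm. On its +y and -y sides an orange catch with a pad 24 wide, 57 to 85 mm up; 56 mm over both pads, 44 pinched. Pinch from above along y with 20 to 40 N.
- catch_left_pad (a point): Middle of the outer face of the +y catch's orange finger pad, 28 mm out from the cassette's middle plane and 71 mm above its origin (83 mm above the table when seated).
- catch_right_pad (a point): The same for the -y catch.
- catch_left (a joint): Travel of the +y catch, m: 0 released (spring-loaded outward, locked under the dock's lip), 0.006 pressed fully in. The nose clears the lip from about 0.005. The spring needs 2 N to start and 6.3 N at full travel.
- catch_right (a joint): Travel of the -y catch, m: the same as the other one.
- canister_a: Bystander: small steel canister, 30 mm across, 54 tall; origin under its centre. Loose, leave it.
- canister_b: Bystander: the same as canister_a.
- jar: Bystander: amber jar with a white cap, 40 mm across, 60 tall; origin under its centre. Loose, leave it.
- wash_bottle: Bystander: white wash bottle, 56 mm across, 158 tall with its bent spout; origin under its centre. Loose, leave it.
- mouse: Bystander: grey and white computer mouse, 105 x 60 x 32 mm; origin under its centre. Loose, leave it.
- screwdriver: Bystander: screwdriver lying on the table, about 200 mm long along its x; leave it.
There are look-alikes about, which are no part of the job. Several things have the shape of the tag; the one meant has the colours described above.

How it is judged (in metres and radians):
On the way, in this order (a step that is already met when the one before it is completed fails the run):
1. the tag is off its hook and rests in the tag box, let go (x of tag in the frame of tag_box between -0.052 and 0.052 m and y of tag in the frame of tag_box between -0.052 and 0.052 m and z of tag in the frame of tag_box between 0 and 0.04 m and contact force between tag and the fingers below 0.1 N and linear speed of tag below 0.05 m/s), for 0.2 s.
2. the cassette is pinched by both catches and lifted free of the dock (z of cassette in the frame of dock above 0.075 m and value of joint each of catch_left, catch_right above 0.004 m and contact force between cassette and the fingers above 2 N and contact force between cassette and dock below 0.2 N and angle between cassette's own z axis and vertical below 0.26 rad), for 0.2 s.
At the end, for the whole second after the job is handed in: Tag in the tag box (bottom edge within its walls, under 40 mm high), not touched; cassette at rest, underside over 20 mm above the dock, held by the fingers with both catches pressed over 4 mm, within 0.26 rad of upright, not touching the dock (all of step 2 and x of tag in the frame of tag_box between -0.052 and 0.052 m and y of tag in the frame of tag_box between -0.052 and 0.052 m and z of tag in the frame of tag_box between 0 and 0.04 m and contact force between tag and the fingers below 0.1 N and linear speed of cassette below 0.03 m/s); the arm keeps its last pose, push and grip.
It fails at once if the cassette leaves its seat before the tag is in the tag box (z of cassette in the frame of dock above 0.03 m and not (x of tag in the frame of tag_box between -0.052 and 0.052 m and y of tag in the frame of tag_box between -0.052 and 0.052 m and z of tag in the frame of tag_box between 0 and 0.04 m)).
It fails at once if a bystander is pushed more than 30 mm or knocked over (distance of any of canister_a, canister_b, jar, wash_bottle, mouse, screwdriver from where it was at the start of the episode above 0.03 m or angle between any of canister_a, canister_b, jar, wash_bottle, mouse's own z axis and vertical above 0.5 rad).
It also fails if it takes over 53 s, if anything falls off the work surface, if the arm or the gripper's body presses on something with over 40 N, if the wrist force passes 120 N, or if a joint passes its speed limit or range.

### The arm

A 6-joint arm with a two-finger parallel gripper is mounted at the origin on the work surface. World frame = base frame: x ahead of the robot, y to its left, z up, the work surface at z = 0. Lengths are in mm, angles in rad, forces in N, time in s.
With the tool pointing down it reaches from about 275 to 875 mm from the base axis. Payload 12.5 kg.
Tool frame: the origin (TCP) lies midway between the tips of the shut fingers; the grasp point (between the pads) lies 19 mm behind it; x points along the fingers, z is the direction in which the jaws open and shut, and the axes are right-handed (so a half turn about x gives the same grasp; the last joint's range is limited). The gripper opens to 85 mm and grips with 20 to 120 N. Pads are 22 mm wide; open, the fingers measure 114 mm over their backs; the gripper's body (76 mm by 85 mm) begins 54 mm behind the grasp point. The pads swing forward as they close: fully open they stand 13 mm farther back than shut.
Start: joints at [-0.085, 0.351, 1.652, -0, 1.139, -0.085], TCP at [549.986, 0.027, 231.29] pointing down, gripper open.
Joint ranges: [-2.75, 2.75], [-0.79, 2.1], [0.01, 2.65], [-1.57, 4.71], [0.07, 3.14], [-2.87, 2.87]. Speed limits (rad/s): [2.22, 2.22, 2.79, 3.14, 3.14, 3.14].

### API

Orientations are given as a rotation vector (axis times angle).
In Python, from bench import robot, eyes, hand_in gives the robot as it stands.
- The arm moves only by the tool step_arm, never from a script. Its argument "deltas" is a list of rows, each a list of 6 numbers: the shift along the world's x, y, z in m, then the turn, a rotation vector about the world's x, y, z in rad. A call has exactly 8 rows; each row shifts and turns the commanded pose from where the row before left it; what a row does not reach is not made up. A row lasts 1/8 s, in which the tool goes at most 62.5 mm and 10.7 degrees, less where a joint would pass 70% of its speed; a pose out of reach is approached as far as the arm can. A call is refused whole if a number of a shift passes 0.0625 or a number of a turn 0.188, either way. A call with a gripper value outside its range is refused whole. "claw" is the closure, from 0 (fully open) to 1 (shut), set as the call begins (left out, the last holds). The fingers move at their own pace and stop on an object; "newtons" is the grip in N (left out, the last holds). Time passes only in rows, so rows that do not move let the fingers close, or fill a call up. It gives the time, the measured TCP pose, the force and the opening at its end, in the units of the state.
- robot.get_obs(): the state, without advancing time (a new reading comes with each control period).
- eyes.camera(name): name is "scene" or "side" or "wrist"; returns the picture (420x560x3 uint8, red, green, blue); there is no depth.
- eyes.camera_model(name): a dict with "K" (3x3 intrinsics, pixels), "R" (3x3) and "t" (3): a world point X has camera coordinates R X + t; the wrist camera has in their place "tool_from_camera" (4x4, takes a point from camera to tool coordinates, whose origin is the TCP and whose axes are the tool frame's). Camera axes: x right, y down, z forward; pixel columns grow to the right and rows downward; lengths in mm; the calibration is good to about 2 mm. A picture is of the moment at which its call begins: read the wrist's pose just before it. camera_model takes no time and is no camera call.
- hand_in(): hands the job in, once; it reports no verdict.
The state is a dict: "time": time; "qpos": joint angles; "joint_velocities": joint speeds; "joint_efforts": joint torques, N m; "tool_pos": TCP position; "tcp_rot": TCP orientation; "force": force on the tool from outside, world axes, zero at the start; "moment": the same for the moment, N m; "grip_width": opening from 0.0 (shut) to 1.0 (fully open).
Only numpy, scipy, OpenCV 4.12 (cv2) and the standard library are available. Lean on these libraries where they do the work, as an engineer would, in place of code of your own. Each camera call takes 0.05 s, during which the arm holds its last target. There are 200 camera calls.

## Working session

There is one attempt and no reset: what is moved stays moved. The work goes in short steps, Python scripts to look and compute and a tool call to move; the robot and the scene stay as the last step left them, time stands still between calls to the robot, and variables do not carry over. Pictures are saved under pics/ and viewed, about 8 in all and at most 12, crops included, and the job is handed in when it is done.

Besides the shell and the picture viewer there is one more tool, called as name(argument=value, ...), one argument or row to a line, values as JSON. step_arm: Moves the arm, as the interface text tells. Its arguments: {"type":"object","properties":{"deltas":{"type":"array"},"claw":{"type":"number"},"newtons":{"type":"number"}},"required":["deltas"]}

```bash
mkdir -p pics; ls; python3 - <<'E'
from bench import robot,eyes
import cv2,numpy as np
o=robot.get_obs();print(o)
for n in["scene","side","wrist"]:
    cv2.imwrite(f"pics/{n}0.png",eyes.camera(n)[:,:,::-1]);print(n,eyes.camera_model(n))
E
```

```text
pics
{'time': 0.0, 'qpos': array([-8.46346849e-02,  3.51230944e-01,  1.65241372e+00, -8.94204804e-06,
        1.13909900e+00, -8.46359802e-02]), 'joint_velocities': array([-0.00218689,  0.00031311,  0.00139585,  0.00025418,  0.00111989,
       -0.00045076]), 'joint_efforts': array([ 1.33101348e-03, -5.06107914e+01, -2.91406649e+01,  6.01447425e-06,
        4.57781483e-03,  4.96419239e-05]), 'tool_pos': array([5.49674544e+02, 3.19503960e-02, 2.30765261e+02]), 'tcp_rot': array([6.61158571e-05, 1.57194390e+00, 7.40361150e-05]), 'force': array([ 0.42772197,  0.35015459, -0.10331246]), 'moment': array([ 0.02733722, -0.02521655,  0.05001378]), 'grip_width': 0.9994235211660972}
scene {'K': array([[477.75026474,   0.        , 272.82786392],
       [  0.        , 477.75026474, 208.42056988],
       [  0.        ,   0.        ,   1.        ]]), 'R': array([[-0.10817458,  0.99410871,  0.0067917 ],
       [ 0.85234107,  0.09626002, -0.51405126],
       [-0.51167661, -0.04981843, -0.85773257]]), 't': array([  91.84443469, -408.4455503 , 1908.38603008])}
side {'K': array([[414.63222716,   0.      
[... 161 characters left out ...]
 -0.00266699],
       [-0.08301586,  0.61871555, -0.78121664],
       [ 0.10812175, -0.77370294, -0.62425431]]), 't': array([ 518.08729789,  177.03373898, 1019.01012679])}
wrist {'K': array([[313.13395558,   0.        , 276.9528166 ],
       [  0.        , 313.13395558, 212.59661868],
       [  0.        ,   0.        ,   1.        ]]), 'tool_from_camera': array([[-9.96780450e-04, -2.60960198e-01,  9.65349047e-01,
        -1.42000049e+02],
       [-9.47406608e-04, -9.65348846e-01, -2.60961122e-01,
         6.63745866e+01],
       [ 9.99999054e-01, -1.17469901e-03,  7.15005441e-04,
        -9.12147470e-01],
       [ 0.00000000e+00,  0.00000000e+00,  0.00000000e+00,
         1.00000000e+00]])}
```

View pics/scene0.png

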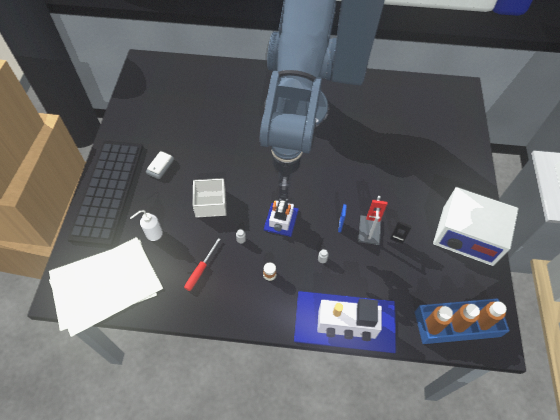

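View pics/side0.png

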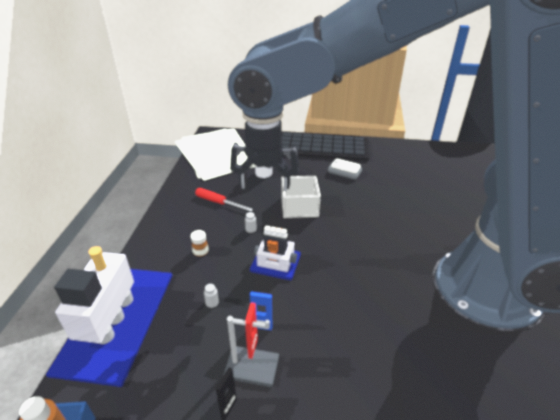

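```bash
cat > h.py <<'E'
import numpy as np,cv2
from bench import robot,eyes
from scipy.spatial.transform import Rotation as Ro
def cam(n,o=None):
    m=eyes.camera_model(n)
    if n!="wrist": return m["K"],m["R"],m["t"]
    o=o or robot.get_obs(); T=np.eye(4);T[:3,:3]=Ro.from_rotvec(o["tcp_rot"]).as_matrix();T[:3,3]=o["tool_pos"]
    W=np.linalg.inv(T@m["tool_from_camera"]);return m["K"],W[:3,:3],W[:3,3]
def ray(c,px):
    K,R,t=c; d=R.T@np.linalg.inv(K)@np.array([px[0],px[1],1.]); return -R.T@t,d
def onz(c,px,z):
    p,d=ray(c,px); return p+d*(z-p[2])/d[2]
def tri(c1,p1,c2,p2):
    a,d=ray(c1,p1);b,e=ray(c2,p2); s=np.linalg.lstsq(np.c_[d,-e],b-a,rcond=None)[0]
    return (a+d*s[0]+b+e*s[1])/2, np.linalg.norm(a+d*s[0]-b-e*s[1])
def proj(c,X):
    K,R,t=c;q=K@(R@np.array(X,float)+t);return q[:2]/q[2]
def blobs(im,lo,hi,mn=20):
    h=cv2.cvtColor(im,cv2.COLOR_RGB2HSV);m=cv2.inRange(h,lo,hi)
    n,_,s,c=cv2.connectedComponentsWithStats(m);return m,[(s[i].tolist(),c[i].round(1).tolist()) for i in range(1,n) if s[i][4]>=mn]
def shot(n,f):
    o=robot.get_obs();im=eyes.camera(n);cv2.imwrite(f"pics/{f}.png",im[:,:,::-1]);return im,cam(n,o)
E
python3 - <<'E'
import cv2,numpy as np
a=cv2.imread('pics/scene0.png');b=cv2.imread('pics/side0.png')
def cr(i,x,y,w,h,k):return cv2.resize(i[y:y+h,x:x+w],None,fx=k,fy=k,interpolation=cv2.INTER_CUBIC)
o=np.zeros((600,800,3),np.uint8)
o[:300,:400]=cr(a,335,185,80,60,5)
o[:300,400:]=cr(a,180,170,133,100,3)[:300,:400][:, :399].repeat(1,1) if 0 else cv2.resize(a[170:270,180:313],(400,300),interpolation=cv2.INTER_CUBIC)
o[300:,:400]=cr(b,205,285,100,75,4)[:300,:400]
o[300:,400:]=cv2.resize(b[160:280,235:395],(400,300),interpolation=cv2.INTER_CUBIC)
cv2.imwrite('pics/crop1.png',o)
E
```

```text
(no output)
```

View pics/crop1.png

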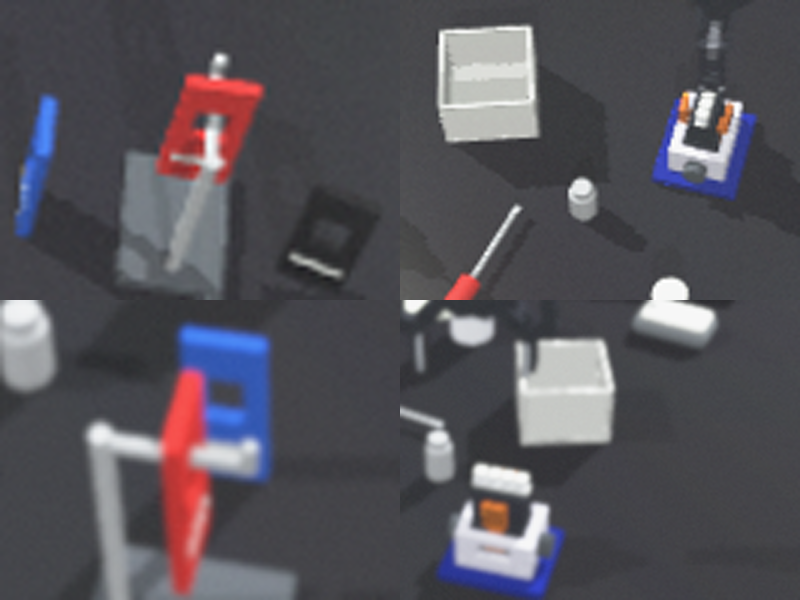

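```bash
python3 - <<'E'
from h import *
S=cam("scene");D=cam("side")
s1=lambda x,y:(335+x/5,185+y/5)
s2=lambda x,y:(180+x*.3325,170+y/3)
d1=lambda x,y:(205+x/4,285+y/4)
d2=lambda x,y:(235+x*.4,160+y*.4)
P=lambda *a:print(*[x.round(1) if isinstance(x,np.ndarray) else x for x in a])
P("tip tri",*tri(S,s1(220,58),D,d1(251,148)), "z162",onz(S,s1(220,58),162),onz(D,d1(251,148),162))
P("post top z152",onz(S,s1(213,150),152),onz(D,d1(100,130),152))
for n,q in dict(tagA=(190,77),tagB=(262,85),tagC=(258,92)).items():P(n,onz(S,s1(*q),178))
P("side tagtop",onz(D,d1(180,78),178),onz(D,d1(203,72),178))
for q in[(127,153),(222,157),(118,288),(222,298)]:P("base",onz(S,s1(*q),12))
for q in[(440,30),(532,27),(538,105),(443,107)]:P("box",onz(S,s2(q[0]-400,q[1]),75))
for q in[(517,345),(605,340),(613,388),(525,393)]:P("boxside",onz(D,d2(q[0]-400,q[1]-300),75))
for q in[(755,116),(738,198),(655,180)]:P("dock",onz(S,s2(q[0]-400,q[1]),12))
for q in[(441,573),(548,594),(565,532)]:P("dockside",onz(D,d2(q[0]-400,q[1]-300),12))
for q in[(48,98),(22,232)]:P("blue",onz(S,s1(*q),110),onz(S,s1(*q),0))
P("blueside",onz(D,d1(180,32),110),onz(D,d1(270,38),110),onz(D,d1(268,180),0))
for n,f,lo,hi in(("scene","scene0",(0,150,90),(8,255,255)),("scene","scene0",(9,140,90),(20,255,255)),("side","side0",(0,150,90),(8,255,255))):
    im=cv2.imread(f"pics/{f}.png")[:,:,::-1];print(blobs(im,lo,hi,6)[1])
for q in[(582,185)]:P("can1",onz(S,s2(q[0]-400,q[1]),54))
P("can2",onz(S,(323,252),54),"jar",onz(S,(270,268),60),"wash",onz(S,(150,220),100))
E
```

```text
tip tri [499.  296.2 160.7] 0.20079474833981875 z162 [500. 296. 162.] [498.8 297.1 162. ]
post top z152 [561.6 293.3 152. ] [570.4 289.1 152. ]
tagA [526.6 274.3 178. ]
tagB [527.4 318.4 178. ]
tagC [532.8 315.9 178. ]
side tagtop [534.5 275.2 178. ] [524.8 270.5 178. ]
base [485.7 262.1  12. ]
base [481.6 326.9  12. ]
base [590.2 257.7  12. ]
base [590.  326.3  12. ]
box [ 446.4 -317.5   75. ]
box [ 430.6 -214.5   75. ]
box [ 532.7 -191.2   75. ]
box [ 547.  -294.4   75. ]
boxside [ 549.4 -295.6   75. ]
boxside [ 444.1 -320.8   75. ]
boxside [ 428.8 -222.1   75. ]
boxside [ 527.7 -199.1   75. ]
dock [482.1  47.5  12. ]
dock [590.2  37.4  12. ]
dock [577.9 -56.8  12. ]
dockside [584.5  32.4  12. ]
dockside [474.1  46.4  12. ]
dockside [465.5 -43.7  12. ]
blue [509.  195.6 110. ] [440.  208.3   0. ]
blue [609.2 182.5 110. ] [548.6 194.1   0. ]
blueside [553.4 191.7 110. ] [506.5 189.4 110. ] [507.5 197.6  -0. ]
[([367, 200, 20, 20, 185], [376.6, 207.8]), ([185, 262, 21, 28, 215], [194.8, 275.3])]
[([273, 201, 3, 9, 19], [274.1, 205.5]), ([285, 205, 5, 9, 25], [287.5, 209.7]), ([426, 302, 79, 31, 709], [464.2, 318.6])]
[([196, 188, 29, 16, 231], [209.4, 195.2]), ([246, 305, 11, 52, 317], [250.0, 329.1])]
can1 [ 615.3 -131.5   54. ]
can2 [658.5 139.3  54. ] jar [734.7 -21.7  60. ] wash [ 630.  -417.9  100. ]
```

Candidates for the red tag: the red plate on the hook at scene (377,208), the blue one at (343,218), and the black one at (400,232). The screwdriver handle at (195,275) is also red. I choose the plate at (377,208): it is red with a white stripe and hangs on the bar. The crop confirms this.

step_arm(
  deltas=[
    [-0.0026,0.0368,0.0024,0,0,0.187],
    [-0.0026,0.0368,0.0024,0,0,0.187],
    [-0.0026,0.0368,0.0024,0,0,0.187],
    [-0.0026,0.0368,0.0024,0,0,0.187],
    [-0.0026,0.0368,0.0024,0,0,0.187],
    [-0.0026,0.0368,0.0024,0,0,0.187],
    [-0.0026,0.0368,0.0024,0,0,0.187],
    [-0.0026,0.0368,0.0024,0,0,0.187],
  ],
  claw=0,
  newtons=40,
)

```text
time: 1.15
tool_pos: [528.9, 295.6, 250.3]
tcp_rot: [-1.158, 1.241, 1.159]
force: [0.3, 0.5, 0.2]
grip_width: 0.993
```

```bash
python3 - <<'E'
from h import *
im,c=shot("wrist","w1");o=robot.get_obs();print(o["time"],o["tool_pos"],o["tcp_rot"],o["qpos"],o["force"])
m,b=blobs(im,(0,150,60),(8,255,255),40);m2,b2=blobs(im,(170,150,60),(180,255,255),40);print(b,b2)
print("pred tip",proj(c,[500,296,162]),"tagtop",proj(c,[529,274,178]),proj(c,[529,318,178]))
E
```

```text
1.2 [528.32097107 299.16315789 250.56310029] [-1.16552695  1.23495152  1.16741105] [ 4.37985685e-01  4.36931625e-01  1.47483367e+00  1.42239731e-03
  1.22930384e+00 -1.07563723e+00] [-2.7431496   2.30047217  0.17032674]
[([242, 191, 65, 41, 1794], [274.4, 215.0])] []
pred tip [274.40056356 180.77752178] tagtop [246.54475891 226.50003541] [307.80233276 222.42676719]
```

View pics/w1.png

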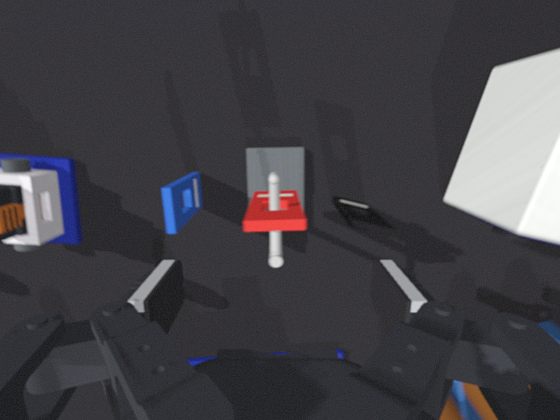

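The wrist view shows the red tag at (274,215) and the bar from its tip at (274,178) to the post at (276,260). The blue look-alike is at (182,202). I'll re-measure now that the arm has settled.

```bash
python3 - <<'E'
from h import *
im,_=shot("wrist","w2a");im,c=shot("wrist","w2");o=robot.get_obs();print(o["tool_pos"],o["tcp_rot"],Ro.from_rotvec(o["tcp_rot"]).as_matrix()[:,2])
m,b=blobs(im,(0,150,60),(8,255,255),40);print(b)
for x in range(242,310,6):
    r=np.where(m[:,x])[0]
    if len(r): print(x,r.min(),r.max(), im[r.max()-12:r.max()+2,x,0],onz(c,(x,r.max()+.5),178).round(1))
g=cv2.inRange(im,(130,130,130),(255,255,255))[160:275,262:290]
for v in(10,14,18,75,80,85,90,98,103):
    r=np.where(g[v])[0]
    if len(r):print(v+160,r.min()+262,r.max()+262,onz(c,((r.min()+r.max())/2+262,v+160),150).round(1))
y,x=np.where(m);
for v in(216,219,222,225,228):
    r=np.where(m[v])[0];print(v,r.min(),r.max(),onz(c,(r.min()-.5+.5,v),178).round(1),onz(c,(r.max()+1,v),178).round(1))
E
```

```text
[528.73435432 295.49159691 250.0582999 ] [-1.15501164  1.24356687  1.1552776 ] [ 7.32292424e-02  9.97315083e-01 -3.20064376e-04]
[([239, 191, 64, 42, 1814], [270.8, 215.4])]
242 214 231 [182 188 217 238 243 242 241 241 242 241 242 246 240 173] [532.2 272.  178. ]
248 202 231 [181 190 225 238 240 240 240 239 240 239 241 243 240 175] [532.5 276.3 178. ]
254 192 231 [180 192 222 240 240 240 240 240 239 241 241 240 219 141] [532.8 280.6 178. ]
260 192 232 [195 234 242 240 239 240 241 240 240 241 240 220 139  54] [533.9 284.9 178. ]
266 212 230 [180 179 198 233 240 240 240 240 240 239 239 242 238 202] [532.7 289.3 178. ]
272 212 230 [181 184 206 234 240 241 240 240 240 239 239 240 238 215] [533.  293.6 178. ]
278 192 231 [185 210 236 240 240 240 240 240 238 241 242 238 181  99] [534.  297.9 178. ]
284 192 231 [188 215 236 240 240 239 240 240 239 240 244 239 176  71] [534.3 302.2 178. ]
290 191 231 [191 221 238 240 239 240 240 239 240 240 243 239 170  67] [534.6 306.5 178. ]
296 205 231 [193 223 238 241 239 240 239 240 240 241 240 224 150  57] [534.9 310.8 178. ]
302 220 228 [ 47  58  66  81 103 118 116 116 117 117 117 117 117 115] [532.9 315.3 178. ]
174 266 272 [496.1 293.6 150. ]
178 265 275 [499.2 294.1 150. ]
235 267 276 [546.1 291.9 150. ]
240 267 276 [550.4 291.5 150. ]
245 267 276 [554.8 291.2 150. ]
250 267 276 [559.2 290.9 150. ]
258 266 277 [566.3 290.4 150. ]
263 266 278 [570.8 290.5 150. ]
216 242 299 [520.7 273.2 178. ] [523.5 314.3 178. ]
219 241 301 [522.8 272.2 178. ] [525.8 315.6 178. ]
222 239 301 [524.9 270.6 178. ] [528.1 315.5 178. ]
225 239 301 [527.2 270.4 178. ] [530.3 315.4 178. ]
228 240 302 [529.5 270.8 178. ] [532.6 316.  178. ]
```

step_arm(
  deltas=[
    [0,-0.0025,-0.014,0,0,0.02],
    [0,0,-0.016,0,0,0],
    [0,0,-0.016,0,0,0],
    [0,0,-0.016,0,0,0],
    [0,0,-0.016,0,0,0],
    [0,0,-0.016,0,0,0],
    [0,0,-0.012,0,0,0],
    [0,0,-0.004,0,0,0],
  ],
)

```text
time: 2.3
tool_pos: [528.9, 291.9, 139.6]
tcp_rot: [-1.169, 1.236, 1.169]
force: [-1.3, 0.1, 1.0]
grip_width: 0.997
```

step_arm(
  deltas=[
    [0,0,0,0,0,0],
    [0,0,0,0,0,0],
    [0,0,0,0,0,0],
    [0,0,0,0,0,0],
    [0,0,0,0,0,0],
    [0,0,0,0,0,0],
    [0,0,0,0,0,0],
    [0,0,0,0,0,0],
  ],
  claw=1,
  newtons=40,
)

```text
time: 3.3
tool_pos: [529.5, 292.0, 141.1]
tcp_rot: [-1.169, 1.234, 1.168]
force: [-0.1, -1.2, 6.1]
grip_width: 0.509
```

```bash
python3 - <<'E'
from h import *
im,c=shot("side","s1");im2,c=shot("wrist","w3");o=robot.get_obs();print(o)
a=cv2.resize(im[270:390,180:340],(400,300));b=cv2.resize(im2,(400,300))
cv2.imwrite("pics/c2.png",np.hstack([a,b])[:,:,::-1])
E
```

```text
{'time': 3.4, 'qpos': array([ 4.27066668e-01,  5.49145764e-01,  1.58557912e+00, -1.23145411e-04,
        1.00594007e+00, -1.08887505e+00]), 'joint_velocities': array([ 0.00031839, -0.00142604,  0.00043343,  0.00137251, -0.00231751,
       -0.00040623]), 'joint_efforts': array([ 4.29679519e-01, -5.58687544e+01, -2.52120334e+01,  1.69776259e-01,
       -2.62795854e-01, -8.72627388e-04]), 'tool_pos': array([529.45900122, 292.00206708, 141.04592416]), 'tcp_rot': array([-1.16893928,  1.23372888,  1.16825966]), 'force': array([-0.9982741 , -0.78946983,  5.56092762]), 'moment': array([-0.19688441,  0.12321998, -0.01184272]), 'grip_width': 0.504283830376142}
```

View pics/c2.png

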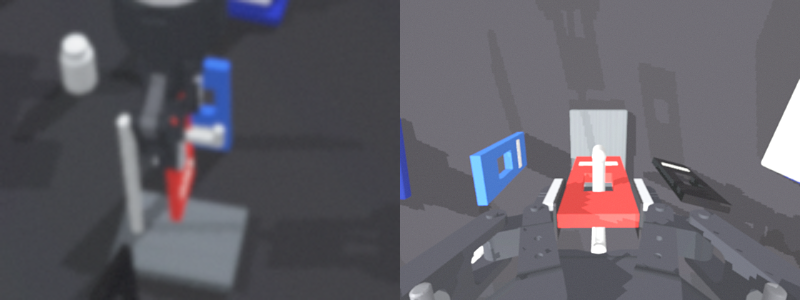

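The tag's tab sits squarely between both fingers, with the bar between them. Now lift 20 mm.

step_arm(
  deltas=[
    [0,0,0.003,0,0,0],
    [0,0,0.003,0,0,0],
    [0,0,0.003,0,0,0],
    [0,0,0.003,0,0,0],
    [0,0,0.003,0,0,0],
    [0,0,0.003,0,0,0],
    [0,0,0.001,0,0,0],
    [0,0,0,0,0,0],
  ],
)

```text
time: 4.4
tool_pos: [529.2, 291.9, 159.6]
tcp_rot: [-1.169, 1.234, 1.169]
force: [0.3, -0.7, -1.3]
grip_width: 0.509
```

step_arm(
  deltas=[
    [-0.005,0.0003,0,0,0,0],
    [-0.009,0.0004,0,0,0,0],
    [-0.01,0.0005,0,0,0,0],
    [-0.01,0.0005,0,0,0,0],
    [-0.01,0.0005,0,0,0,0],
    [-0.01,0.0005,0,0,0,0],
    [-0.01,0.0005,0,0,0,0],
    [-0.006,0.0003,0,0,0,0],
  ],
)

```text
time: 5.4
tool_pos: [458.5, 295.5, 159.5]
tcp_rot: [-1.169, 1.235, 1.169]
force: [0.1, -0.1, -1.8]
grip_width: 0.51
```

```bash
python3 - <<'E'
from h import *
im,c=shot("side","s2");im2,c2=shot("wrist","w4");o=robot.get_obs();print(o["tool_pos"],o["tcp_rot"],o["force"],o["grip_width"])
a=cv2.resize(im[270:390,180:340],(400,300));b=cv2.resize(im2,(400,300))
cv2.imwrite("pics/c3.png",np.hstack([a,b])[:,:,::-1])
E
```

```text
[458.68982983 295.5010777  159.56084134] [-1.16899021  1.23451941  1.16906061] [-0.21777612 -0.56503941 -0.8788898 ] 0.5062994266431934
```

View pics/c3.png

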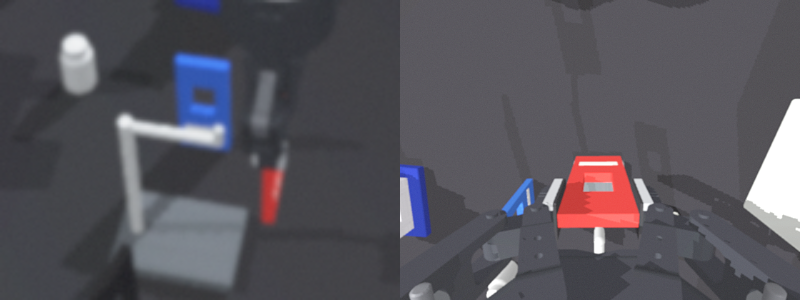

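step_arm(
  deltas=[
    [0,-0.01,0.02,0,0,0],
    [0,-0.02,0.02,0,0,0],
    [0,-0.03,0.02,0,0,0],
    [0,-0.04,0.02,0,0,0],
    [0,-0.045,0,0,0,0.04],
    [0,-0.045,0,0,0,0.04],
    [0,-0.045,0,0,0,0.04],
    [0,-0.045,0,0,0,0.04],
  ],
)

```text
time: 6.5
tool_pos: [459.3, 13.9, 239.7]
tcp_rot: [-1.288, 1.157, 1.287]
force: [0.2, -0.1, -0.3]
grip_width: 0.509
```

step_arm(
  deltas=[
    [0,-0.045,0,0,0,0.04],
    [0,-0.045,0,0,0,0.04],
    [0,-0.045,0,0,0,0],
    [0,-0.045,0,0,0,0],
    [0,-0.04,0,0,0,0],
    [0,-0.03,0,0,0,0],
    [0.002,-0.02,0,0,0,0],
    [0,-0.007,0,0,0,0],
  ],
)

```text
time: 7.5
tool_pos: [461.3, -262.2, 239.4]
tcp_rot: [-1.344, 1.116, 1.344]
force: [-0.2, -0.3, -1.0]
grip_width: 0.51
```

```bash
python3 - <<'E'
from h import *
shot("wrist","w5a");im,c=shot("wrist","w5");o=robot.get_obs();print(o["time"],o["tool_pos"],Ro.from_rotvec(o["tcp_rot"]).as_matrix()[:,2],o["force"],o["grip_width"])
for q in[(446,-318),(430,-217),(530,-195),(548,-295)]:print(proj(c,(*q,75)).round())
E
```

```text
7.6 [ 461.23953271 -261.52974887  239.37435907] [-1.83949903e-01  9.82935592e-01  2.36579985e-04] [-0.78639894  0.63628782 -0.91782647] 0.5101041281154883
[223. 172.]
[328. 174.]
[327. 270.]
[231. 270.]
```

View pics/w5.png

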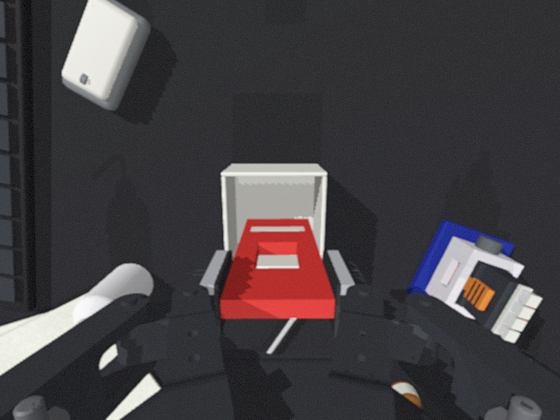

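The box's rear rim runs from (222,166) to (327,166) and is parallel to the jaws. The tag's bottom edge at (277,220) is centred on it.

```bash
python3 - <<'E'
from h import *
c=cam("wrist")
a=onz(c,(222,165.5),75);b=onz(c,(327,165.5),75);print(a,b,np.linalg.norm(a-b))
u=(b-a)/np.linalg.norm(b-a);n=np.array([u[1],-u[0],0]);m=(a+b)/2
print("angle",np.degrees(np.arctan2(n[1],n[0])),"centre",m+52*n,"target",m+24*n,"box mouse",proj(c,m+104*n))
E
```

```text
[ 440.30142441 -319.34861571   75.        ] [ 421.58264585 -218.80121553   75.        ] 102.27498400581283
angle 10.545950118219062 centre [ 482.06367411 -259.55766666   75.        ] target [ 454.53663774 -264.68233918   75.        ] box mouse [274.70106995 263.96785647]
```

step_arm(
  deltas=[
    [0.003,0,-0.015,0,0,0],
    [0,0,-0.025,0,0,0],
    [0,0,-0.025,0,0,0],
    [0,0,-0.025,0,0,0],
    [0,0,-0.025,0,0,0],
    [0,0,-0.02,0,0,0],
    [0,0,-0.012,0,0,0],
    [0,0,-0.008,0,0,0],
  ],
)

```text
time: 8.6
tool_pos: [464.2, -261.1, 83.8]
tcp_rot: [-1.344, 1.116, 1.345]
force: [-0.2, 0.4, -0.1]
grip_width: 0.509
```

```bash
python3 - <<'E'
from h import *
im2,c2=shot("wrist","w6");im,c=shot("side","s3");o=robot.get_obs();print(o["time"],o["tool_pos"],o["force"],o["grip_width"])
a=cv2.resize(im[140:260,240:400],(400,300));b=cv2.resize(im2,(400,300))
cv2.imwrite("pics/c4.png",np.hstack([a,b])[:,:,::-1])
E
```

```text
8.7 [ 464.04910953 -261.23518477   83.94357178] [0.28688142 0.38549906 0.22299896] 0.5063980908537403
```

View pics/c4.png

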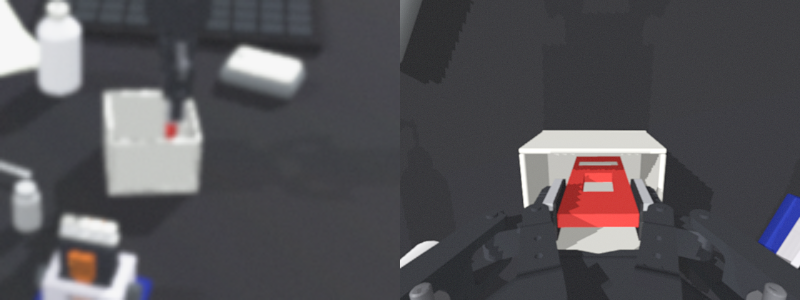

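The tag is inside the box walls and centred. Release, then rise.

step_arm(
  deltas=[
    [0,0,0,0,0,0],
    [0,0,0,0,0,0],
    [0,0,0,0,0,0],
    [0,0,0,0,0,0],
    [0,0,0,0,0,0],
    [0,0,0,0,0,0],
    [0,0,0,0,0,0],
    [0,0,0,0,0,0],
  ],
  claw=0,
)

```text
time: 9.7
tool_pos: [464.2, -261.6, 84.5]
tcp_rot: [-1.344, 1.116, 1.344]
force: [0.4, 0.5, 0.1]
grip_width: 0.996
```

step_arm(
  deltas=[
    [0,0,0.01,0,0,0],
    [0,0,0.02,0,0,0],
    [0,0,0.025,0,0,0],
    [0,0,0.025,0,0,0],
    [0,0,0.025,0,0,0],
    [0,0,0.025,0,0,0],
    [0,0,0.02,0,0,0],
    [0,0,0.01,0,0,0],
  ],
)

```text
time: 10.7
tool_pos: [464.4, -261.7, 246.0]
tcp_rot: [-1.346, 1.116, 1.343]
force: [-0.2, -0.7, 0.0]
grip_width: 1.0
```

```bash
python3 - <<'E'
from h import *
shot("wrist","w7a");im2,c2=shot("wrist","w7");im,c=shot("side","s4");o=robot.get_obs();print(o["time"],o["tool_pos"],o["force"],o["grip_width"])
a=cv2.resize(im[140:290,220:420],(400,300));b=cv2.resize(im2,(400,300))
cv2.imwrite("pics/c5.png",np.hstack([a,b])[:,:,::-1])
E
```

```text
10.85 [ 464.15975547 -261.54126042  244.54494977] [-0.33680139 -0.57260493  0.09579612] 1.0000083761715302
```

View pics/c5.png

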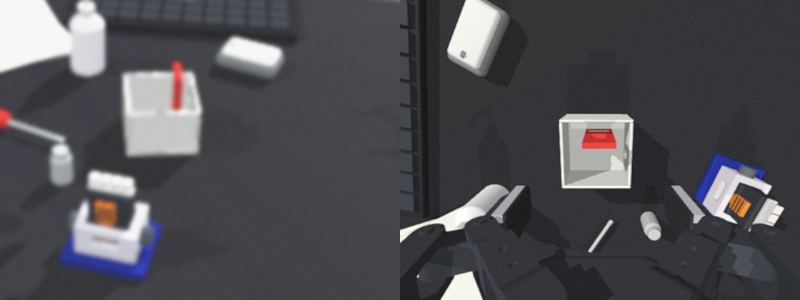

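The red tag stands upright inside the white box at side-crop (177,85). Next, move over the dock.

step_arm(
  deltas=[
    [0.008,0.02,0,0,0,-0.037],
    [0.008,0.035,0,0,0,-0.037],
    [0.008,0.04,0,0,0,-0.037],
    [0.008,0.04,0,0,0,-0.037],
    [0.008,0.04,0,0,0,-0.037],
    [0.008,0.04,0,0,0,-0.037],
    [0.008,0.03,0,0,0,-0.037],
    [0.008,0.012,0,0,0,-0.037],
  ],
)

```text
time: 11.85
tool_pos: [527.9, -3.0, 243.5]
tcp_rot: [-1.126, 1.26, 1.129]
force: [0.3, -0.2, -0.4]
grip_width: 1.0
```

```bash
python3 - <<'E'
from h import *
shot("wrist","w8a");im,c=shot("wrist","w8");o=robot.get_obs();R=Ro.from_rotvec(o["tcp_rot"]).as_matrix();print(o["time"],o["tool_pos"],R[:,0],R[:,2])
m,b=blobs(im,(5,150,80),(22,255,255),30);print(b)
w=cv2.resize(im[130:340,140:420],(800,600),interpolation=cv2.INTER_CUBIC);cv2.imwrite("pics/c6.png",w[:,:,::-1])
E
```

```text
11.95 [528.18967726  -3.51574252 243.51023788] [-1.42048718e-03  2.70683913e-04 -9.99998954e-01] [1.09372399e-01 9.94000838e-01 1.13698064e-04]
[([243, 184, 6, 26, 61], [246.8, 193.6]), ([286, 186, 4, 17, 48], [287.5, 194.4]), ([292, 186, 8, 26, 160], [295.3, 198.6]), ([264, 328, 27, 14, 147], [276.5, 333.5])]
```

View pics/c6.png

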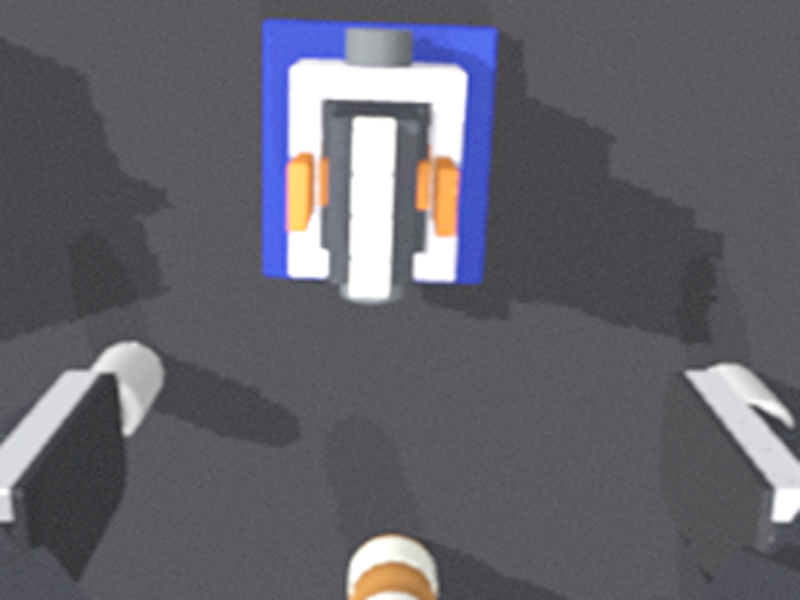

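```bash
python3 - <<'E'
from h import *
c=cam("wrist");k=lambda x,y:(140+x*.35-.3,130+y*.35-.3)
P=lambda *a:print(*[x.round(1) if isinstance(x,np.ndarray) else x for x in a])
d=[onz(c,k(*q),12) for q in[(263,20),(497,28),(482,283),(263,275)]]
P("dock",*d,"c",np.mean(d,0))
for a,b in((0,1),(3,2),(0,3),(1,2)):
    v=d[b]-d[a];P(np.linalg.norm(v),np.degrees(np.arctan2(v[1],v[0])))
q=[onz(c,k(*q),55) for q in[(289,62),(467,66),(457,281),(288,277)]];P("pocket",*q,"c",np.mean(q,0))
for z in(69,83,97):P("pads",z,onz(c,k(286,193),z),onz(c,k(460,197),z))
q=[onz(c,k(*q),117) for q in[(352,117),(397,118)]];P("cuv",*q)
P("pred pads px",*[(proj(c,X)-[140,130])/.35 for X in[(528,-32,97),(528,24,97)]])
E
```

```text
dock [465.7 -49.   12. ] [479.4  45.2  12. ] [587.3  29.9  12. ] [573.1 -65.   12. ] c [526.4  -9.7  12. ]
95.14701249249045 81.7603554300388
95.98982509319626 81.46923222624817
108.54616377034915 -8.48644956672692
109.03352600057846 -8.04310869329102
pocket [481.  -35.7  55. ] [489.6  28.5  55. ] [571.   17.4  55. ] [562.2 -47.6  55. ] c [526.   -9.3  55. ]
pads 69 [526.3 -41.6  69. ] [534.7  20.8  69. ]
pads 83 [523.4 -39.6  83. ] [531.5  20.1  83. ]
pads 97 [520.6 -37.6  97. ] [528.3  19.3  97. ]
cuv [495.6 -11.7 117. ] [497.4   1.7 117. ]
pred pads px [304.9 212. ] [473.1 193.8]
```

The dock centre comes out at about (526.3, −9.5) with yaw −8.2°. The orange pads are at crop (297,190) and (447,195), and their midpoint agrees. Now descend open.

step_arm(
  deltas=[
    [-0.0015,-0.0055,-0.01,0,0,-0.034],
    [0,0,-0.03,0,0,0],
    [0,0,-0.03,0,0,0],
    [0,0,-0.03,0,0,0],
    [0,0,-0.03,0,0,0],
    [0,0,-0.025,0,0,0],
    [0,0,-0.02,0,0,0],
    [0,0,-0.0085,0,0,0],
  ],
)

```text
time: 12.95
tool_pos: [525.5, -11.0, 59.4]
tcp_rot: [-1.1, 1.277, 1.102]
force: [0.5, -0.1, 0.6]
grip_width: 1.003
```

```bash
python3 - <<'E'
from h import *
shot("wrist","w9a");im,c=shot("wrist","w9");o=robot.get_obs();R=Ro.from_rotvec(o["tcp_rot"]).as_matrix();print(o["time"],o["tool_pos"],R[:,0],R[:,2],o["force"])
w=cv2.resize(im[110:350,120:440],(640,480),interpolation=cv2.INTER_CUBIC);cv2.imwrite("pics/c7.png",w[:,:,::-1])
E
```

```text
13.05 [525.94928735 -10.66096317  60.20406731] [-1.63031380e-03  1.05217621e-04 -9.99998666e-01] [ 1.45302416e-01  9.89387280e-01 -1.32787737e-04] [-0.14626971 -1.32018973  0.59858514]
```

View pics/c7.png

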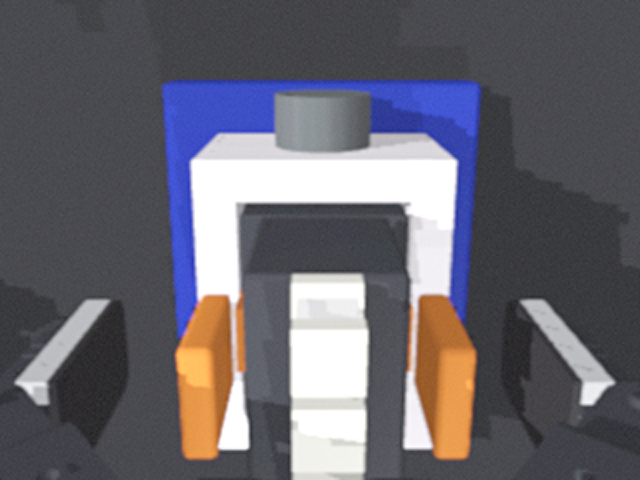

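Both orange pads lie between the fingers. The pads' midpoint is at crop 326 and the fingers' at 315, so I'll shift +2 mm in y and then pinch.

step_arm(
  deltas=[
    [0,0.002,0,0,0,0],
    [0,0,0,0,0,0],
    [0,0,0,0,0,0],
    [0,0,0,0,0,0],
    [0,0,0,0,0,0],
    [0,0,0,0,0,0],
    [0,0,0,0,0,0],
    [0,0,0,0,0,0],
  ],
  claw=0,
)

```text
time: 14.05
tool_pos: [526.7, -8.1, 61.0]
tcp_rot: [-1.102, 1.274, 1.102]
force: [-0.5, -0.1, -0.5]
grip_width: 0.999
```

step_arm(
  deltas=[
    [0,0,0,0,0,0],
    [0,0,0,0,0,0],
    [0,0,0,0,0,0],
    [0,0,0,0,0,0],
    [0,0,0,0,0,0],
    [0,0,0,0,0,0],
    [0,0,0,0,0,0],
    [0,0,0,0,0,0],
  ],
  claw=1,
  newtons=32,
)

```text
time: 15.05
tool_pos: [527.0, -8.5, 61.9]
tcp_rot: [-1.103, 1.274, 1.101]
force: [-4.2, -3.6, 10.5]
grip_width: 0.478
```

```bash
python3 - <<'E'
from h import *
im,c=shot("wrist","w10");o=robot.get_obs();print(o["time"],o["tool_pos"],o["force"],o["moment"],o["grip_width"]*85)
w=cv2.resize(im[110:350,120:440],(640,480),interpolation=cv2.INTER_CUBIC);cv2.imwrite("pics/c8.png",w[:,:,::-1])
E
```

```text
15.1 [527.00666632  -8.52531415  61.84947311] [-2.58024285 -3.65475654 11.60404148] [-0.62281429  0.58368574  0.0221932 ] 40.528013533564305
```

View pics/c8.png

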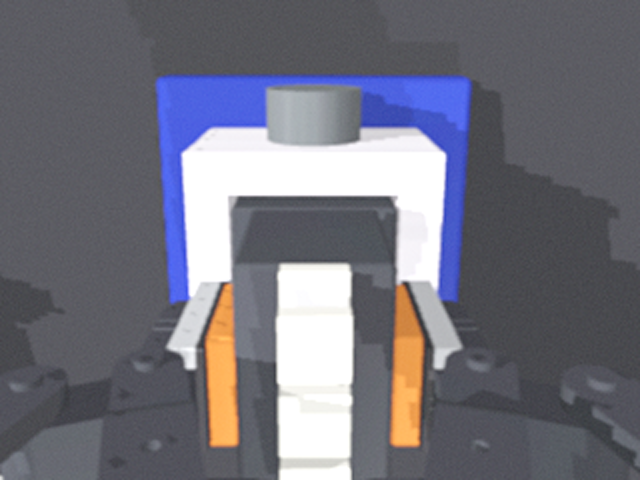

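Both catches are pinched symmetrically. Lift, slowly at first.

step_arm(
  deltas=[
    [0,0,0.002,0,0,0],
    [0,0,0.003,0,0,0],
    [0,0,0.004,0,0,0],
    [0,0,0.005,0,0,0],
    [0,0,0.006,0,0,0],
    [0,0,0.006,0,0,0],
    [0,0,0.006,0,0,0],
    [0,0,0.006,0,0,0],
  ],
)

```text
time: 16.1
tool_pos: [526.7, -8.1, 99.4]
tcp_rot: [-1.102, 1.274, 1.102]
force: [-0.5, -0.2, -2.0]
grip_width: 0.473
```

Force −2 N is the cassette's weight alone, so it is sliding free. Continue.

step_arm(
  deltas=[
    [0,0,0.008,0,0,0],
    [0,0,0.008,0,0,0],
    [0,0,0.008,0,0,0],
    [0,0,0.008,0,0,0],
    [0,0,0.008,0,0,0],
    [0,0,0.007,0,0,0],
    [0,0,0.004,0,0,0],
    [0,0,0.001,0,0,0],
  ],
)

```text
time: 17.1
tool_pos: [526.7, -8.1, 151.2]
tcp_rot: [-1.102, 1.274, 1.102]
force: [-0.6, -0.8, -3.3]
grip_width: 0.473
```

step_arm(
  deltas=[
    [0,0,0,0,0,0],
    [0,0,0,0,0,0],
    [0,0,0,0,0,0],
    [0,0,0,0,0,0],
    [0,0,0,0,0,0],
    [0,0,0,0,0,0],
    [0,0,0,0,0,0],
    [0,0,0,0,0,0],
  ],
)

```text
time: 18.1
tool_pos: [526.7, -8.1, 151.0]
tcp_rot: [-1.102, 1.274, 1.102]
force: [-0.4, -0.2, -3.2]
grip_width: 0.471
```

```bash
python3 - <<'E'
from h import *
im2,c2=shot("wrist","w11");im,c=shot("side","s5");o=robot.get_obs();print(o["time"],o["tool_pos"],o["force"],o["grip_width"]*85)
a=cv2.resize(im[140:290,220:420],(400,300));b=cv2.resize(im2,(400,300))
cv2.imwrite("pics/c9.png",np.hstack([a,b])[:,:,::-1])
E
```

```text
18.2 [526.69811961  -8.05731347 150.99377465] [ 0.50023919 -0.21880357 -2.44644827] 40.03847215184061
```

I've reached the picture limit, so I'll check the last frames by numbers.

```bash
python3 - <<'E'
from h import *
for f in("w10","w11"):
    im=cv2.imread(f"pics/{f}.png")[:,:,::-1];print(f,blobs(im,(9,150,80),(20,255,255),60)[1])
for f in("s4","s5"):
    im=cv2.imread(f"pics/{f}.png")[:,:,::-1];print(f,"red",[b for b in blobs(im,(0,150,90),(8,255,255),10)[1]],"orange",blobs(im,(9,150,90),(20,255,255),8)[1])
c=cam("side");dz=89
print("pad px seated/lifted",proj(c,(526+4,-9.5+28,83)),proj(c,(526+4,-9.5+28,83+dz)))
E
```

```text
w10 [([223, 252, 16, 81, 974], [230.6, 297.1]), ([316, 253, 16, 80, 998], [323.0, 296.6])]
w11 [([223, 252, 16, 81, 725], [230.7, 294.5]), ([316, 252, 15, 80, 699], [323.1, 290.4])]
s4 red [([307, 171, 4, 23, 52], [308.3, 181.4]), ([196, 188, 29, 16, 234], [209.6, 195.4])] orange [([268, 240, 10, 12, 98], [272.6, 245.6]), ([195, 244, 10, 4, 13], [199.2, 246.2]), ([47, 400, 16, 20, 136], [54.1, 412.1])]
s5 red [([307, 171, 4, 23, 52], [308.3, 181.4]), ([196, 188, 29, 16, 231], [209.5, 195.3])] orange [([47, 400, 16, 20, 136], [54.0, 412.0])]
pad px seated/lifted [273.23545422 246.90571248] [272.90045237 218.60935358]
```

```bash
python3 -c "
from bench import hand_in;print(hand_in())"
```

```text
the job is handed in; nothing more can be done
None
```

I handed the job in at about 18 s of the 53 s. The tag is in its box and the cassette is held above the dock by its two catches. The hand-in gives no verdict, so this rests on my own checks.

- **Tag:** I gripped the red tag's tab across its width, lifted it about 20 mm and slid it 70 mm off the bar. I then lowered it bottom edge first into the white box and released it. The picture after release showed it standing inside. Its pixels in the side view were the same before and after the cassette lift.
- **Cassette:** I pinched both orange catches at 32 N and lifted 89 mm, which puts the underside about 46 mm above the top of the dock. The pads sat in the same place in the wrist view before and after the lift, so the cassette had not slipped or tilted. The force reading was about −2.5 to −3 N, roughly the cassette's weight alone, and the arm was still.

**Not fully confirmed:**
- **Final view:** the picture limit ran out, so I checked the lifted state only by numbers. The orange pad could not be seen in the last side view, probably hidden by the finger.
- **Catch travel:** the gripper opening read 40 mm against the 44 mm expected for fully pressed catches. It read about 43 mm on the 44 mm wide tag. I took this as the catches being fully pressed, with the rest down to how the gripper reads its opening.
- **Bystanders:** I did not measure their positions at the end. No unexpected contact force showed up during the moves.

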